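# Set the cleaner's timer pointer and start it

## Robot

A 7-joint arm with a two-finger parallel gripper is mounted at the origin on the work surface. World frame = base frame: x ahead of the robot, y to its left, z up, the work surface at z = 0. Lengths are in m, angles in rad, forces in N, time in s.
With the tool pointing down it reaches from about 0.425 to 0.825 m from the base axis. Payload 3.6 kg.
Tool frame: the origin (TCP) lies on the mounting face of the last link; the fingertips stand 173 mm ahead of it and the grasp point (between the pads) lies robot.grip_depth ahead of it (robot.grip_depth is the distance from the TCP to the grasp point, in m); z points along the fingers, y is the direction in which the jaws open and shut (so a half turn about z gives the same grasp; the last joint's range is limited). The gripper opens to 85 mm and grips with 20 to 120 N. Pads are 22 mm wide; open, the fingers measure 114 mm over their backs; the gripper's body (76 mm by 85 mm) begins 54 mm behind the grasp point. The pads swing forward as they close: fully open they stand 13 mm farther back than shut.
Start: joints at [-1.266, 0.615, -0.013, 1.423, 0.008, 1.103, -0.04], TCP at [0.211, 0.615, 0.405] pointing down, gripper open.
Joint ranges: [-3.12, 3.12], [-0.3, 2.06], [-1.34, 1.32], [0.26, 2.42], [-1.36, 4.5], [0.01, 1.98], [-2.84, 2.84]. Speed limits (rad/s): [2.79, 2.79, 3.14, 3.14, 3.14, 3.14, 3.14].

## Interface

Orientations are given as a rotation vector (axis times angle).
In Python, from station import robot, imaging, workorder, models gives the robot as it stands.
- The arm moves only by the tool move_arm, never from a script. Its argument "deltas" is a list of rows, each an object of numbers: "fingers": the finger opening in cm, from 0 to 8.54; "x", "y", "z": the shift along the tool's x, y, z in cm; "spin": the turn about the tool's z in degrees. A call has 1 to 8 rows; each row shifts and turns the commanded pose from where the row before left it, along the tool's axes as they then stand; what a row does not reach is not made up. A row lasts 1/10 s, in which the tool goes at most 50 mm and 8.59 degrees, less where a joint would pass 70% of its speed; a pose out of reach is approached as far as the arm can. A call with a gripper value outside its range is refused whole. The fingers move at their own pace and stop on an object; "squeeze" is the grip in N (left out, the last holds). Time passes only in rows, so rows that do not move let the fingers close. It gives the time, the measured TCP pose, the force and the opening at its end, in the units of the state.
- robot.observe(): the state, without advancing time (a new reading comes with each control period).
- imaging.capture(name): name is "side" or "top" or "wrist"; returns a dict with "frame" (400x640x3 uint8, red, green, blue), "fx", "fy", "cx", "cy" (pixels), "pose" (4x4, takes a point from camera to world coordinates); the wrist camera has in their place "hand_eye" (4x4, takes a point from camera to tool coordinates, whose origin is the TCP and whose axes are the flange's). Camera axes: x right, y up, looking along -z (the intrinsics and any distortion apply to the point x, -y, -z); pixel columns grow to the right and rows downward; lengths in m; the calibration is good to about 2 mm. A picture is of the moment at which its call begins: read the wrist's pose just before it. There is no depth.
- workorder.job_done(): hands the job in, once; it reports no verdict.
Trained networks look in the newest picture that a camera, given by its name, has taken for a name from the list of things; names that differ only in an ending like _2 or _b are one class to them, and where a whole thing is asked for, a point or a joint stands for the part that bears it (a point fixed in the world has none). Each returns a list of dicts, best first, with "conf" (0 to 1); they miss things now and then, are a little off and sometimes report something else, mostly with a low value. They report only what shows in the picture. A call takes as long as a camera call.
- models.recognise(name, camera): "location" ([x, y, z] in m, in the coordinates of the camera as it stood for that picture, good to about 4 mm: the middle of the surface that is visible of it).
- models.cut_out(name, camera): "mask" (400x640 bool, what is visible of it).
- models.mark_of(name, camera): "location" ([x, y, z] in m, in the coordinates of the camera as it stood for that picture, good to about 4 mm: a listed point, or the origin of a listed thing).
The state is a dict: "t": time; "joints": joint angles; "qvel": joint speeds; "effort": joint torques, N m; "eef_pos": TCP position; "tcp_rot": TCP orientation; "wrist_force": force on the tool from outside, world axes, zero at the start; "moment": the same for the moment, N m; "opening": finger opening in m.
Only numpy, scipy, OpenCV 4.12 (cv2) and the standard library are available. Lean on these libraries where they do the work, as an engineer would, in place of code of your own. Each camera call takes 0.05 s, during which the arm holds its last target. There are 200 camera calls.

## Task

Using a fingertip, gently push the black pointer arm on the ultrasonic cleaner's dial round until it points at the small steel tab on the rim, and only then press the round chrome button all the way down and let it come up again. Nothing is pinched or picked up: leave the pointer on the tab and all the loose things where they are.

Things in the scene. Friction and masses are not known exactly. Their poses are not given: they have to be found in the camera images.
- cleaner: cream plastic ultrasonic cleaner, fixed, 300 x 300 mm; origin at the centre of its underside, x axis from its front (nearest the robot) to its back. Front half: flat control deck 60 mm above the desk (x -150 to +10 mm), with the dial on the left and the chrome button on the right. Behind it: the tank with closed lid, 95 to 107 mm high (x +10 to +150 mm)
- dial_axis (a point): the point on the deck surface (60 mm above the desk) where the pointer's vertical turning axis stands; at (-50, +55) mm in the cleaner's frame
- pointer (a joint): angle in rad of the timer's pointer arm: 0 = points straight to the cleaner's front (its -x), positive = clockwise seen from above (towards the cleaner's +y, the robot's left); range -1.35 to 1.35. Light friction (about 1 N at 50 mm out), no spring, stays where it is left. At the start it points to the right of the tab, so it must go clockwise
- pointer_tip (a point): outer end of the black pointer arm, 70 mm from the axis, 14.5 mm above the deck. The arm is a straight upright fin 9 mm wide (4 mm over its last 10 mm), from 4 to 25 mm above the deck, on a hub 26 mm across
- tab (a point): middle of the inner edge, at its top, of the small dark steel tab that marks the time to set: a fixed block 14 mm wide (along the rim), 18 mm long (radially), 12 mm high on the deck, its inner edge 72 mm from the dial axis; it is the only raised thing on the dial's rim, the thin dark scale lines are flat
- start (a joint): travel in m of the round chrome push button (30 mm across) on the deck's right: 0 = up, 0.006 = fully down; springs back; fully down takes 5 N
- start_top (a point): centre of the chrome button's top face, moves down with it
- track: black plastic tank track segment, 110 x 44 x 18 mm, lying flat right (-y) of the cleaner; origin at its underside; not part of the job
- tub: frosted plastic brush tub, 76 mm across, 85 mm tall, with brushes standing up to 195 mm, right (-y) of the cleaner; origin at its underside; not part of the job
- hemostat: steel hemostat clamp, 150 mm long, 66 mm wide over its finger rings, lying flat in front of the cleaner; origin at its underside; not part of the job
- roadwheel: small model road wheel, 28 mm across, 12 mm high, lying loose on the cleaner's deck between dial and button, at the deck's front edge; origin at its underside; not part of the job
- paint: small paint jar, 34 mm across, 45 mm tall, left of the cleaner towards the robot; origin at its underside; not part of the job
- thinner: bottle, 52 mm across, 110 mm tall, left of the cleaner; origin at its underside; not part of the job

How it is judged:
On the way, in this order (a step that is already met when the one before it is completed fails the run):
1. the pointer points at the tab (horizontal distance between pointer_tip and tab below 0.0075 m), for 0.3 s.
2. the chrome button is pressed down, with the pointer on the tab (horizontal distance between pointer_tip and tab below 0.0075 m and value of joint start above 0.0045 m), for 0.05 s.
At the end, for the whole second after the job is handed in: The pointer's tip lies within the width of the steel tab (7.5 mm from the middle of the tab's inner edge, seen from above), the pointer is at rest and the button, having been pressed down at least 4.5 of its 6 mm, is up again (within 1.5 mm) (horizontal distance between pointer_tip and tab below 0.0075 m and value of joint start below 0.0015 m and velocity of joint pointer between -0.05 and 0.05 rad/s); the robot touches nothing.
It fails at once if the button is pressed while the pointer is off the tab (by more than 9.5 mm) (horizontal distance between pointer_tip and tab above 0.0095 m and value of joint start above 0.003 m).
It fails at once if the pointer is pinched or forced (more than 15 N between fingers and pointer) (contact force between the fingers and pointer above 15 N).
It fails at once if a loose thing is lifted, carried or pushed more than 15 mm away (distance of any of track, tub, hemostat, roadwheel, paint, thinner from where it was at the start of the episode above 0.015 m).
It also fails if it takes over 51 s, if anything falls off the work surface, if the arm or the gripper's body presses on something with over 40 N, if the wrist force passes 120 N, or if a joint passes its speed limit or range.

## Working session

There is one attempt and no reset: what is moved stays moved. The work goes in short steps, Python scripts to look and compute and a tool call to move; the robot and the scene stay as the last step left them, time stands still between calls to the robot, and variables do not carry over. Pictures are saved under pics/ and viewed, about 8 in all and at most 12, crops included, and the job is handed in when it is done.

Besides the shell and the picture viewer there is one more tool, called after "Emit:" as name(argument=value, ...) on one line, values as JSON. move_arm: Moves the arm, as the interface text tells. Its arguments: {"type":"object","properties":{"deltas":{"type":"array","items":{"type":"object","properties":{"fingers":{"type":"number"},"x":{"type":"number"},"y":{"type":"number"},"z":{"type":"number"},"spin":{"type":"number"}}}},"squeeze":{"type":"number"}},"required":["deltas"]}

```bash
mkdir -p pics; ls
cat > h.py <<'E'
import numpy as np, cv2
from scipy.spatial.transform import Rotation as R
from station import robot, imaging, workorder, models
def T():
    s=robot.observe(); M=np.eye(4); M[:3,:3]=R.from_rotvec(s["tcp_rot"]).as_matrix(); M[:3,3]=s["eef_pos"]; return M
def cap(n,save=None):
    t=T(); c=imaging.capture(n); c["W"]=c["pose"] if "pose" in c else t@c["hand_eye"]
    if save: cv2.imwrite("pics/"+save,c["frame"][:,:,::-1])
    return c
def w(c,p): return (c["W"]@np.r_[p,1])[:3]
def ray(c,u,v,z):
    d=c["W"][:3,:3]@np.array([(u-c["cx"])/c["fx"],-(v-c["cy"])/c["fy"],-1]); o=c["W"][:3,3]
    return o+d*(z-o[2])/d[2]
def pix(c,p):
    q=np.linalg.inv(c["W"])@np.r_[p,1]; return c["cx"]+c["fx"]*q[0]/-q[2], c["cy"]-c["fy"]*q[1]/-q[2]
E
python3 - <<'E'
from h import *
np.set_printoptions(precision=4,suppress=True)
s=robot.observe(); print(s["t"],s["eef_pos"],s["tcp_rot"],s["wrist_force"],s["opening"],robot.grip_depth); print(T())
for n in("top","side"):
    c=cap(n,n+".png"); print(n,c["fx"],c["W"][:3,3],{k:v for k,v in c.items() if k not in("frame","pose","W")})
    for m in("cleaner","dial_axis","pointer_tip","tab","start_top","roadwheel","tub","thinner","paint","hemostat"):
        r=models.mark_of(m,n)
        for x in r[:2]: p=w(c,x["location"]); print(m,round(x["conf"],2),p,np.round(pix(c,p)))
E
```

```text
pics
0.0 [0.211  0.6145 0.4035] [-0.517  -3.0983  0.0041] [0.8295 0.3335 0.567 ] 0.08528866109011425 0.1547
[[-0.9458  0.3247 -0.0008  0.211 ]
 [ 0.3247  0.9458 -0.0025  0.6145]
 [-0.     -0.0026 -1.      0.4035]
 [ 0.      0.      0.      1.    ]]
top 474.54826158081124 [0.4902 0.052  1.0143] {'fx': 474.54826158081124, 'fy': 474.54826158081124, 'cx': 323.8058329657146, 'cy': 196.37690898202305}
cleaner 0.45 [0.5574 0.3424 0.0029] [185. 225.]
dial_axis 0.74 [0.4358 0.1012 0.0042] [300. 279.]
dial_axis 0.73 [0.5979 0.1691 0.061 ] [263. 200.]
pointer_tip 0.61 [0.5642 0.1078 0.0724] [294. 216.]
tab 0.48 [0.5463 0.2161 0.0708] [239. 226.]
start_top 0.53 [0.5848 0.0198 0.0869] [338. 204.]
roadwheel 0.48 [0.5452 0.0771 0.0591] [309. 225.]
tub 0.68 [ 0.7518 -0.0884 -0.0015] [383. 131.]
thinner 0.85 [0.6895 0.3347 0.0015] [190. 164.]
thinner 0.71 [0.5564 0.3419 0.0011] [186. 225.]
paint 0.55 [ 0.5582  0.3415 -0.0012] [186. 224.]
hemostat 0.91 [0.4368 0.1017 0.0027] [300. 279.]
hemostat 0.4 [0.5475 0.2157 0.0727] [239. 226.]
side 505.637500832325 [ 0.124  -0.7923  0.7708] {'fx': 505.637500832325, 'fy': 505.637500832325, 'cx': 314.6869739468025, 'cy': 203.35193190730212}
cleaner 0.66 [0.6459 0.12   0.0007] [319. 208.]
dial_axis 0.7 [0.5962 0.1703 0.0568] [293. 185.]
pointer_tip 0.61 [0.5642 0.1081 0.0756] [292. 194.]
tab 0.4 [0.5453 0.216  0.0705] [267. 177.]
start_top 0.6 [0.5883 0.0148 0.0819] [320. 210.]
roadwheel 0.64 [0.54   0.0743 0.0591] [290. 210.]
tub 0.82 [ 0.7464 -0.0938 -0.0012] [400. 244.]
thinner 0.88 [ 0.6833  0.3383 -0.0036] [294. 166.]
paint 0.48 [0.5529 0.3408 0.004 ] [252. 174.]
hemostat 0.71 [ 0.4377  0.1015 -0.0022] [247. 236.]
```

```bash
python3 -c "
import cv2
a=cv2.imread('pics/top.png')[100:310,170:430];cv2.imwrite('pics/top_c.png',cv2.resize(a,None,fx=2.8,fy=2.8,interpolation=2))"
```

```text
(no output)
```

View pics/top_c.png

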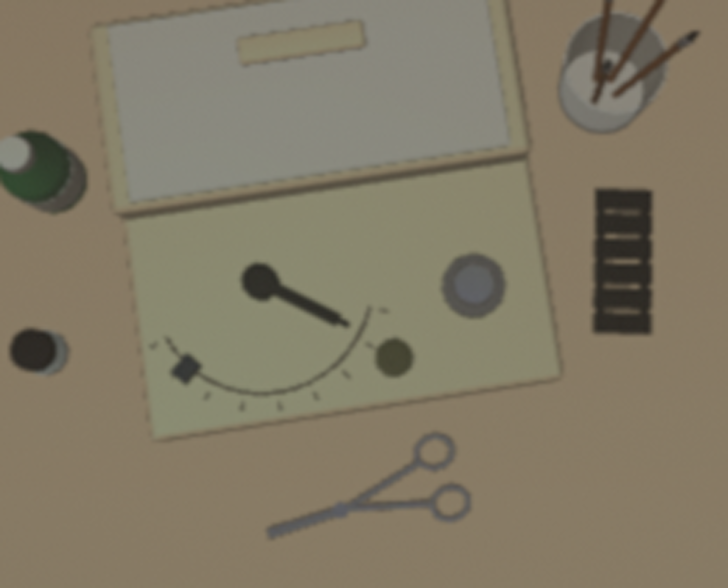

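View pics/side.png

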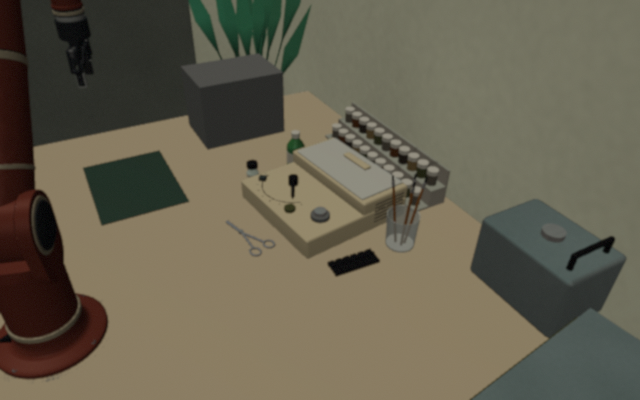

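The top view agrees with the networks. In the crop, the axis is at (262,282), the pointer tip at (347,324), the tab at (186,369) and the button at (474,285). The cleaner is yawed about +8.7°, and the pointer must turn about 104° clockwise. I'll move above the dial with the fingers closed.

Emit:
move_arm(deltas=[{"fingers": 0,"x": -3.3,"y": -2.2},{"x": -3.3,"y": -2.2},{"x": -3.3,"y": -2.2},{"x": -3.3,"y": -2.2},{"x": -3.3,"y": -2.2},{"x": -3.3,"y": -2.2},{"x": -3.3,"y": -2.2},{"x": -3.3,"y": -2.2}], squeeze=20)

```text
validation failed for argument at $.de...
```

Emit:
move_arm(deltas=[{"x": -3.3,"y": -2.2},{"x": -3.3,"y": -2.2},{"x": -3.3,"y": -2.2},{"x": -3.3,"y": -2.2},{"x": -3.3,"y": -2.2},{"x": -3.3,"y": -2.2},{"x": -3.3,"y": -2.2},{"x": -3.3,"y": -2.2}])

```text
validation failed for argument at $.de...
```

Emit:
move_arm(deltas=[{"spin": 4.5},{"spin": 4.5},{}])

```text
validation failed for argument at $.de...
```

```bash
cat > m.py <<'E'
from h import *
import sys
np.set_printoptions(precision=4,suppress=True)
def rep(name,names=("dial_axis","pointer_tip","tab","start_top","roadwheel")):
    s=robot.observe(); print("t",s["t"],"q",np.array(s["joints"]),"open",s["opening"],"F",np.array(s["wrist_force"])); print(T())
    c=cap("wrist",name)
    print("cam at",c["W"][:3,3])
    for m in names:
        for x in models.mark_of(m,"wrist")[:2]:
            p=w(c,x["location"]); print(m,round(x["conf"],2),p,np.round(pix(c,p)))
    return c
if __name__=="__main__": print(rep(sys.argv[1])["hand_eye"])
E
python3 m.py w1.png
```

```text
t 1.1 q [-1.2665  0.6149 -0.0126  1.4234  0.0081  1.1034 -0.0404] open 0.08505517216210438 F [-0.3409 -0.474   0.5719]
[[-0.9458  0.3248 -0.      0.2111]
 [ 0.3248  0.9458 -0.0001  0.6147]
 [ 0.     -0.0001 -1.      0.4047]
 [ 0.      0.      0.      1.    ]]
cam at [0.1398 0.6395 0.3744]
[[ 0.0008  0.9557  0.2944  0.0755]
 [ 1.     -0.001   0.0004  0.0003]
 [ 0.0006  0.2944 -0.9557  0.0303]
 [ 0.      0.      0.      1.    ]]
```

Emit:
move_arm(deltas=[{"x": -3.3,"y": -2.2,"z": 0,"spin": 0,"fingers": 0},{"x": -3.3,"y": -2.2,"z": 0,"spin": 0,"fingers": 0},{"x": -3.3,"y": -2.2,"z": 0,"spin": 0,"fingers": 0},{"x": -3.3,"y": -2.2,"z": 0,"spin": 0,"fingers": 0},{"x": -3.3,"y": -2.2,"z": 0,"spin": 0,"fingers": 0},{"x": -3.3,"y": -2.2,"z": 0,"spin": 0,"fingers": 0},{"x": -3.3,"y": -2.2,"z": 0,"spin": 0,"fingers": 0},{"x": -3.3,"y": -2.2,"z": 0,"spin": 0,"fingers": 0}], squeeze=20)

```text
t: 2.2
eef_pos: [0.4045, 0.3612, 0.405]
tcp_rot: [0.517, 3.098, 0.001]
wrist_force: [0.9, 0.5, -0.5]
opening: 0.0001
```

Emit:
move_arm(deltas=[{"x": -3.7,"y": -2.4,"z": 0,"spin": 0,"fingers": 0},{"x": -3.7,"y": -2.4,"z": 0,"spin": 0,"fingers": 0},{"x": -3.7,"y": -2.4,"z": 0,"spin": 0,"fingers": 0},{"x": -3.7,"y": -2.4,"z": 0,"spin": 0,"fingers": 0},{"x": -3.7,"y": -2.4,"z": 0,"spin": 0,"fingers": 0},{"x": -3.7,"y": -2.4,"z": 0,"spin": 0,"fingers": 0},{"x": -3.7,"y": -2.4,"z": 0,"spin": 4.5,"fingers": 0},{"x": 0,"y": 0,"z": 0,"spin": 4.5,"fingers": 0}])

```text
t: 3.0
eef_pos: [0.5974, 0.1111, 0.4047]
tcp_rot: [0.782, 3.038, -0.008]
wrist_force: [-0.9, -0.2, -0.0]
opening: -0.0002
```

```bash
python3 m.py w1.png
```

```text
t 3.0 q [-0.2783  0.5475  0.0928  1.5572 -0.0479  1.0371  0.8924] open -0.0001743976161480482 F [-0.9024 -0.2393 -0.0371]
[[-0.8758  0.4826  0.0036  0.5974]
 [ 0.4826  0.8758 -0.0064  0.1111]
 [-0.0062 -0.0039 -1.      0.4047]
 [ 0.      0.      0.      1.    ]]
cam at [0.5314 0.1475 0.3739]
dial_axis 0.55 [0.5939 0.1698 0.0579] [366. 146.]
pointer_tip 0.95 [0.5608 0.1073 0.0768] [303. 150.]
tab 0.85 [0.5417 0.2134 0.0726] [385.  82.]
start_top 0.63 [0.5899 0.017  0.0819] [245. 212.]
roadwheel 0.69 [0.5381 0.0755 0.0575] [269. 143.]
[[ 0.0008  0.9556  0.2945  0.0755]
 [ 1.     -0.001   0.0003  0.0002]
 [ 0.0006  0.2945 -0.9556  0.0303]
 [ 0.      0.      0.      1.    ]]
```

View pics/w1.png

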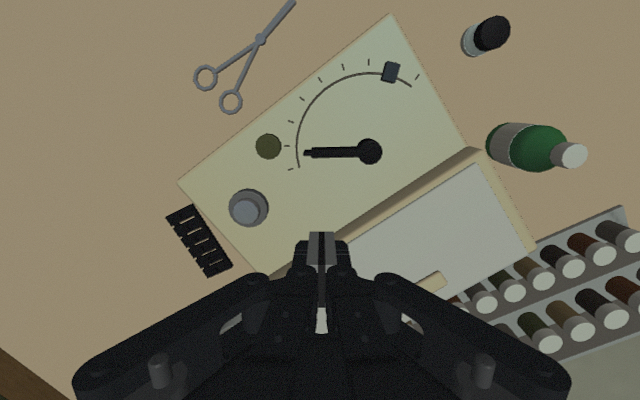

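The wrist view shows the pointer tip at (305,153), the hub at (369,151), the tab at (391,72), the button at (248,208) and the roadwheel at (268,146). This matches the earlier measurements. I'll descend beside the pointer, on its tank/button side.

Emit:
move_arm(deltas=[{"x": 0.3,"y": 0.7,"z": 3.0,"spin": 0,"fingers": 0},{"x": 0,"y": 0,"z": 3.0,"spin": 0,"fingers": 0},{"x": 0,"y": 0,"z": 3.0,"spin": 0,"fingers": 0},{"x": 0,"y": 0,"z": 2,"spin": 0,"fingers": 0},{"x": 0,"y": 0,"z": 0,"spin": 0,"fingers": 0},{"x": 0,"y": 0,"z": 0,"spin": 0,"fingers": 0}])

```text
t: 3.9
eef_pos: [0.5946, 0.1281, 0.2952]
tcp_rot: [0.756, 3.049, 0.001]
wrist_force: [-0.4, 0.5, 0.7]
opening: -0.0001
```

```bash
python3 m.py w2.png
```

```text
t 3.9 q [-0.2905  0.6696  0.0698  1.6755 -0.0611  0.7983  0.8918] open -9.406166606507916e-05 F [-0.3606  0.4916  0.7009]
[[-0.8843  0.467   0.0003  0.5946]
 [ 0.467   0.8843  0.0005  0.1281]
 [-0.      0.0006 -1.      0.2952]
 [ 0.      0.      0.      1.    ]]
cam at [0.5279 0.1635 0.2649]
dial_axis 0.73 [0.595  0.1681 0.0629] [368. 187.]
pointer_tip 0.93 [0.5601 0.1067 0.0797] [270. 190.]
pointer_tip 0.61 [0.5898 0.0184 0.0807] [190. 276.]
tab 0.62 [0.5431 0.213  0.0718] [399.  92.]
start_top 0.82 [0.5875 0.0155 0.0804] [185. 275.]
start_top 0.17 [0.5423 0.2138 0.0706] [399.  90.]
roadwheel 0.57 [0.5388 0.0744 0.0601] [223. 178.]
[[ 0.0008  0.9557  0.2945  0.0755]
 [ 1.     -0.001   0.0003  0.0002]
 [ 0.0006  0.2945 -0.9557  0.0303]
 [ 0.      0.      0.      1.    ]]
```

View pics/w2.png

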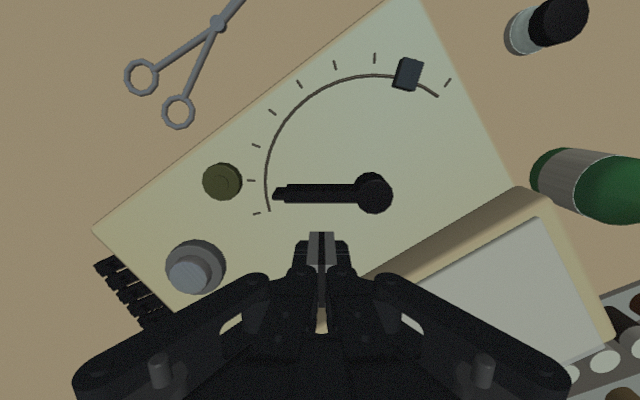

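In this view the hub is at (374,192), the pointer tip at (275,194) and the tab's inner edge at about (404,92). The fingertips at (322,240) sit just behind the arm. I'll back off slightly and descend to pushing height.

Emit:
move_arm(deltas=[{"x": -0.7,"y": -0.7,"z": 0,"spin": 0,"fingers": 0},{"x": 0,"y": 0,"z": 2.0,"spin": 0,"fingers": 0},{"x": 0,"y": 0,"z": 2.0,"spin": 0,"fingers": 0},{"x": 0,"y": 0,"z": 1.2,"spin": 0,"fingers": 0},{"x": 0,"y": 0,"z": 0,"spin": 0,"fingers": 0},{"x": 0,"y": 0,"z": 0,"spin": 0,"fingers": 0}])

```text
t: 4.8
eef_pos: [0.5979, 0.1174, 0.243]
tcp_rot: [0.759, 3.048, 0.0]
wrist_force: [1.0, 0.0, 0.4]
opening: 0.0001
```

```bash
cat > plan.py <<'E'
from h import *
# rows for sweep: finger on circle r about axis; n steps of dth(pointer deg), spin per step sp
import sys
A=np.array([0.5955,0.1695])
M=T(); p=M[:2,3]-A; r=np.hypot(*p); th=np.degrees(np.arctan2(p[1],-p[0]))
print("finger r",r,"theta",th,"z",M[2,3],"F",np.array(robot.observe()["wrist_force"]).round(2),"q7",robot.observe()["joints"][6])
n,d,sp,rt=int(sys.argv[1]),float(sys.argv[2]),float(sys.argv[3]),float(sys.argv[4])
X=M[:3,0];Y=M[:3,1]
ang=0
for i in range(n):
    t=np.radians(th+d*(i+1)); rr=rt
    q=A+rr*np.array([-np.cos(t),np.sin(t)]); D=q-(p+A)
    a=np.radians(ang)  # tool rotated so far
    Xr=X*np.cos(a)+Y*np.sin(a); Yr=-X*np.sin(a)+Y*np.cos(a)
    print(f"x {D@Xr[:2]*100:.2f} y {D@Yr[:2]*100:.2f} spin {sp}"); p=q-A; ang+=sp
E
python3 m.py w3.png; python3 plan.py 8 4 4 0.0475
```

```text
t 4.8 q [-0.2676  0.741   0.0625  1.7096 -0.0657  0.6925  0.9118] open 0.00014752928378429774 F [1.0245 0.0493 0.4341]
[[-0.8833  0.4689  0.0005  0.5979]
 [ 0.4689  0.8833 -0.0001  0.1174]
 [-0.0005  0.0001 -1.      0.243 ]
 [ 0.      0.      0.      1.    ]]
cam at [0.5313 0.153  0.2127]
dial_axis 0.95 [0.5962 0.1661 0.061 ] [394. 201.]
pointer_tip 0.86 [0.5607 0.1074 0.0777] [269. 204.]
tab 0.95 [0.5404 0.2146 0.0731] [450.  59.]
start_top 0.82 [0.5883 0.0162 0.0795] [158. 315.]
[[ 0.0008  0.9557  0.2945  0.0755]
 [ 1.     -0.001   0.0003  0.0002]
 [ 0.0006  0.2945 -0.9557  0.0303]
 [ 0.      0.      0.      1.    ]]
finger r 0.051820584641876694 theta -92.51217230436771 z 0.24344493825356606 F [-1.36 -0.5   0.75] q7 0.9116214920888206
x 0.51 y 0.21 spin 4.0
x 0.29 y -0.16 spin 4.0
x 0.29 y -0.16 spin 4.0
x 0.29 y -0.16 spin 4.0
x 0.29 y -0.16 spin 4.0
x 0.29 y -0.16 spin 4.0
x 0.29 y -0.16 spin 4.0
x 0.29 y -0.16 spin 4.0
```

View pics/w3.png

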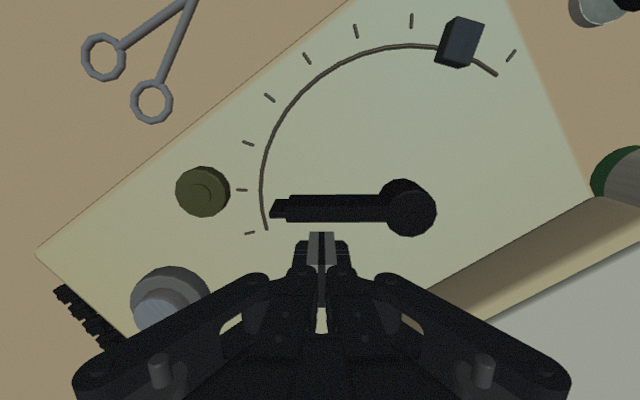

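The fingertip at (322,235) is just behind the middle of the arm, with a gap of about 10 mm. I'll start the sweep.

Emit:
move_arm(deltas=[{"x": 0.5,"y": 0.2,"z": 0,"spin": 4,"fingers": 0},{"x": 0.3,"y": -0.16,"z": 0,"spin": 4,"fingers": 0},{"x": 0.3,"y": -0.16,"z": 0,"spin": 4,"fingers": 0},{"x": 0.3,"y": -0.16,"z": 0,"spin": 4,"fingers": 0},{"x": 0.3,"y": -0.16,"z": 0,"spin": 3,"fingers": 0},{"x": 0.3,"y": -0.16,"z": 0,"spin": 3,"fingers": 0},{"x": 0.3,"y": -0.16,"z": 0,"spin": 3,"fingers": 0},{"x": 0.3,"y": -0.16,"z": 0,"spin": 3,"fingers": 0}])

```text
t: 5.9
eef_pos: [0.5721, 0.1278, 0.2435]
tcp_rot: [1.475, 2.77, 0.003]
wrist_force: [1.9, -0.7, -0.7]
opening: 0.0
```

```bash
python3 m.py w4.png; python3 plan.py 8 4 3.2 0.0475
```

```text
t 5.9 q [-0.3813  0.721   0.2005  1.7819 -0.216   0.656   0.5337] open 1.0802136321377166e-05 F [ 1.9196 -0.6849 -0.7268]
[[-0.558   0.8299  0.004   0.5721]
 [ 0.8299  0.558   0.0002  0.1278]
 [-0.0021  0.0034 -1.      0.2435]
 [ 0.      0.      0.      1.    ]]
cam at [0.5301 0.1905 0.213 ]
dial_axis 0.25 [ 0.4363  0.101  -0.0038] [153. 136.]
pointer_tip 0.93 [0.5416 0.1249 0.0786] [269. 228.]
tab 0.64 [0.5433 0.2153 0.0734] [374.  77.]
[[ 0.0008  0.9556  0.2947  0.0756]
 [ 1.     -0.0009  0.0001 -0.0001]
 [ 0.0004  0.2947 -0.9556  0.0303]
 [ 0.      0.      0.      1.    ]]
finger r 0.04818078806863183 theta -59.87081004312121 z 0.24282714922169873 F [0.65 0.22 0.46] q7 0.5358962297034126
x 0.33 y -0.07 spin 3.2
x 0.31 y -0.13 spin 3.2
x 0.31 y -0.13 spin 3.2
x 0.31 y -0.12 spin 3.2
x 0.31 y -0.12 spin 3.2
x 0.31 y -0.11 spin 3.2
x 0.31 y -0.11 spin 3.2
x 0.31 y -0.10 spin 3.2
```

Emit:
move_arm(deltas=[{"x": 0.35,"y": -0.1,"z": 0,"spin": 3.5,"fingers": 0},{"x": 0.35,"y": -0.13,"z": 0,"spin": 4,"fingers": 0},{"x": 0.35,"y": -0.13,"z": 0,"spin": 4,"fingers": 0},{"x": 0.35,"y": -0.13,"z": 0,"spin": 4,"fingers": 0},{"x": 0.35,"y": -0.13,"z": 0,"spin": 4,"fingers": 0},{"x": 0.35,"y": -0.13,"z": 0,"spin": 4,"fingers": 0},{"x": 0.35,"y": -0.13,"z": 0,"spin": 4,"fingers": 0},{"x": 0.35,"y": -0.13,"z": 0,"spin": 4,"fingers": 0}])

```text
t: 7.0
eef_pos: [0.5526, 0.1497, 0.2428]
tcp_rot: [2.174, 2.266, 0.0]
wrist_force: [0.8, -0.9, -0.8]
opening: 0.0003
```

```bash
python3 m.py w5.png; python3 plan.py 7 4 4 0.0475
```

```text
t 7.0 q [-0.525   0.726   0.3575  1.8242 -0.3867  0.6595  0.0999] open 0.000313344967613515 F [ 0.8003 -0.9187 -0.8195]
[[-0.0413  0.9991  0.0013  0.5526]
 [ 0.9991  0.0413 -0.0009  0.1497]
 [-0.001   0.0012 -1.      0.2428]
 [ 0.      0.      0.      1.    ]]
cam at [0.5492 0.225  0.2124]
dial_axis 0.87 [0.5941 0.1672 0.0588] [393. 213.]
pointer_tip 0.69 [0.5203 0.164  0.0783] [261. 227.]
pointer_tip 0.33 [0.6539 0.1184 0.0019] [440. 245.]
tab 0.6 [0.5405 0.214  0.072 ] [302. 130.]
[[ 0.0008  0.9556  0.2948  0.0755]
 [ 1.     -0.0008 -0.0002 -0.0003]
 [ 0.      0.2948 -0.9556  0.0303]
 [ 0.      0.      0.      1.    ]]
finger r 0.04749457454427952 theta -23.824030065286408 z 0.24256232886994136 F [ 0.17 -0.51  0.32] q7 0.1026433948095314
x 0.31 y -0.11 spin 4.0
x 0.31 y -0.11 spin 4.0
x 0.31 y -0.11 spin 4.0
x 0.31 y -0.11 spin 4.0
x 0.31 y -0.11 spin 4.0
x 0.31 y -0.11 spin 4.0
x 0.31 y -0.11 spin 4.0
```

View pics/w5.png

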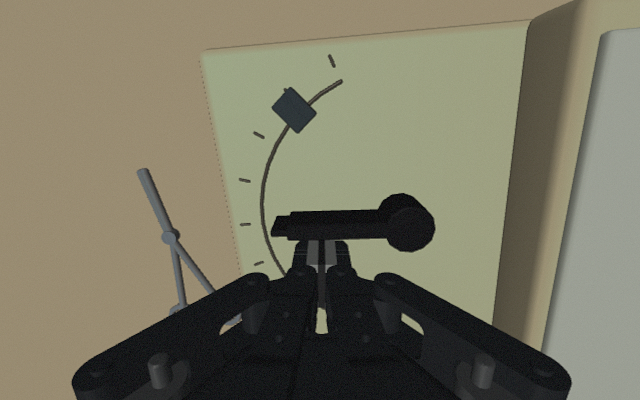

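The finger is flush behind the pointer. The tip is at (275,228), the hub at (405,222), and the tab's inner edge at about (306,128). The pointer is at about -4° and the tab at about 41°, so I'll advance most of the remainder.

Emit:
move_arm(deltas=[{"x": 0.35,"y": -0.12,"z": 0,"spin": 4.5,"fingers": 0},{"x": 0.35,"y": -0.12,"z": 0,"spin": 4.5,"fingers": 0},{"x": 0.35,"y": -0.12,"z": 0,"spin": 4.5,"fingers": 0},{"x": 0.35,"y": -0.12,"z": 0,"spin": 4.5,"fingers": 0},{"x": 0.35,"y": -0.12,"z": 0,"spin": 4.5,"fingers": 0},{"x": 0.35,"y": -0.12,"z": 0,"spin": 4.5,"fingers": 0},{"x": 0.35,"y": -0.12,"z": 0,"spin": 4.5,"fingers": 0},{"x": 0.2,"y": -0.07,"z": 0,"spin": 3,"fingers": 0}])

```text
t: 8.1
eef_pos: [0.549, 0.1773, 0.2426]
tcp_rot: [2.748, 1.521, -0.001]
wrist_force: [-0.4, -1.3, 0.5]
opening: -0.0001
```

```bash
python3 m.py w6.png; python3 plan.py 4 2 2 0.0475
```

```text
t 8.1 q [-0.6729  0.7654  0.5313  1.8142 -0.5616  0.7177 -0.3889] open -8.173794561165309e-05 F [-0.4476 -1.2976  0.4793]
[[ 0.5309  0.8474 -0.0005  0.549 ]
 [ 0.8474 -0.5309 -0.0009  0.1773]
 [-0.001   0.0001 -1.      0.2426]
 [ 0.      0.      0.      1.    ]]
cam at [0.5885 0.2413 0.2122]
dial_axis 0.63 [0.5328 0.2025 0.0802] [269. 233.]
dial_axis 0.59 [0.5942 0.1679 0.0602] [396. 213.]
pointer_tip 0.94 [0.5301 0.2031 0.075 ] [266. 230.]
tab 0.78 [0.5438 0.2155 0.0738] [275. 198.]
[[ 0.0008  0.9556  0.2947  0.0752]
 [ 1.     -0.0007 -0.0006 -0.0005]
 [-0.0004  0.2947 -0.9556  0.0303]
 [ 0.      0.      0.      1.    ]]
finger r 0.04729208067204718 theta 9.94834572665573 z 0.24260161398100988 F [-0.3  -0.46 -0.03] q7 -0.38670024226552624
x 0.15 y -0.08 spin 2.0
x 0.15 y -0.06 spin 2.0
x 0.15 y -0.06 spin 2.0
x 0.15 y -0.06 spin 2.0
```

View pics/w6.png

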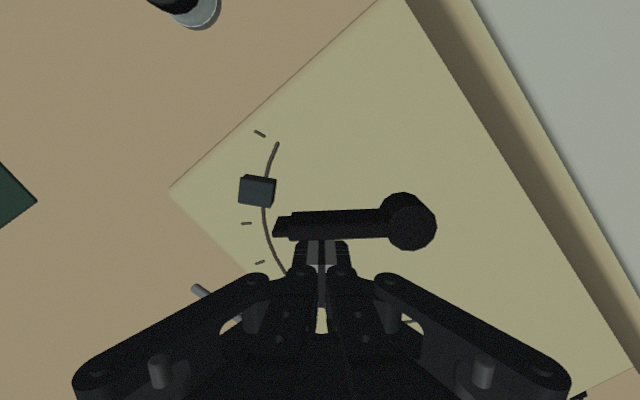

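The pointer tip is at (276,228), and the tab's top inner edge is at about (273,195), so 11–14° remain. I'll advance another 10° slowly, then check.

Emit:
move_arm(deltas=[{"x": 0.15,"y": -0.07,"z": 0,"spin": 2,"fingers": 0},{"x": 0.15,"y": -0.06,"z": 0,"spin": 2,"fingers": 0},{"x": 0.15,"y": -0.06,"z": 0,"spin": 2,"fingers": 0},{"x": 0.15,"y": -0.06,"z": 0,"spin": 2,"fingers": 0},{"x": 0.15,"y": -0.06,"z": 0,"spin": 2,"fingers": 0},{"x": 0,"y": 0,"z": 0,"spin": 0,"fingers": 0}])

```text
t: 9.0
eef_pos: [0.551, 0.1862, 0.2426]
tcp_rot: [2.87, 1.278, 0.0]
wrist_force: [0.5, -0.2, 0.2]
opening: -0.0
```

```bash
python3 m.py w7.png; python3 plan.py 3 1 1 0.0475
python3 - <<'E'
from h import *
c=cap("top","top2.png")
for m in("dial_axis","pointer_tip","tab"):
    for x in models.mark_of(m,"top")[:2]: print(m,x["conf"],w(c,x["location"]))
a=cv2.imread("pics/w7.png")[100:300,200:480]; cv2.imwrite("pics/w7c.png",cv2.resize(a,None,fx=2.5,fy=2.5,interpolation=2))
E
```

```text
t 9.0 q [-0.712   0.7829  0.5809  1.8019 -0.609   0.7428 -0.5347] open -2.5541023001960828e-05 F [ 0.4656 -0.177   0.243 ]
[[ 0.6688  0.7434  0.0004  0.551 ]
 [ 0.7434 -0.6688 -0.0001  0.1862]
 [ 0.0002  0.0003 -1.      0.2426]
 [ 0.      0.      0.      1.    ]]
cam at [0.6009 0.2424 0.2123]
dial_axis 0.76 [0.5938 0.1674 0.0583] [397. 214.]
tab 0.75 [0.5409 0.2146 0.0742] [272. 226.]
[[ 0.0008  0.9556  0.2947  0.0751]
 [ 1.     -0.0007 -0.0007 -0.0005]
 [-0.0005  0.2947 -0.9556  0.0303]
 [ 0.      0.      0.      1.    ]]
finger r 0.04749524115638591 theta 20.3119078764907 z 0.24279300617837543 F [-0.29  0.22  0.44] q7 -0.5337485876441614
x 0.08 y -0.03 spin 1.0
x 0.08 y -0.03 spin 1.0
x 0.08 y -0.03 spin 1.0
dial_axis 0.81 [0.59776792 0.17160334 0.05841229]
tab 0.43 [ 6.88549712e-01  3.37450456e-01 -1.88233305e-04]
```

View pics/w7c.png

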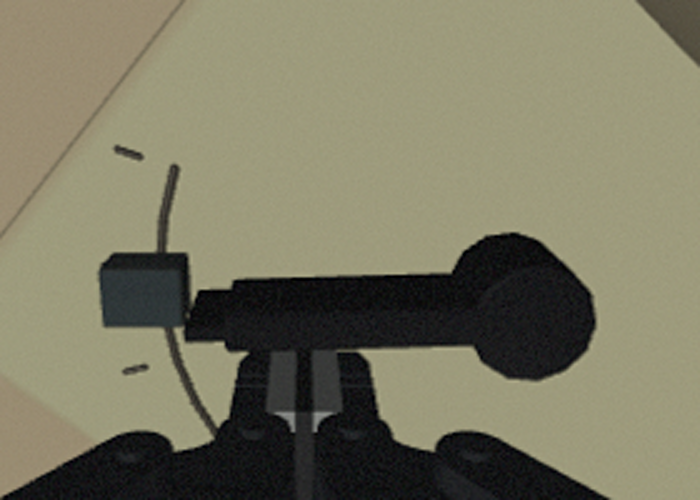

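Run:
```python
from h import *
c=cap("wrist"); np.set_printoptions(precision=4,suppress=True)
f=lambda u,v,z: ray(c,200+u/2.5,100+v/2.5,z)[:2]
tip=f(186,328,.085); tab=f(185,296,.072); tip2=f(190,316,.085); 
print("tip",tip,"tab",tab, "diff",(tip-tab)*1000, np.linalg.norm(tip-tab)*1000)
print("tool-frame diff (x=along push)",(T()[:2,:2].T@(tip-tab))*1000)
for z in(.085,.088,.092): h=f(533,322,z);print("hub",z,h,"tip r",np.linalg.norm(tip-h),"tab r",np.linalg.norm(tab-h),np.degrees([np.arctan2(q[1],-q[0]) for q in(tip-h,tab-h)]))
print("tab edge w",np.linalg.norm(f(186,265,.072)-f(184,327,.072)),"fin w",np.linalg.norm(f(300,310,.085)-f(300,349,.085)))
```

```text
tip [0.544  0.2136] tab [0.5434 0.2162] diff [ 0.6176 -2.6309] 2.702418558696232
tool-frame diff (x=along push) [-1.5438  2.2181]
hub 0.085 [0.5963 0.1684] tip r 0.06908714283723512 tab r 0.07129214106318485 [40.826  42.1016]
hub 0.088 [0.5964 0.1701] tip r 0.06804869355470064 tab r 0.07022235596595147 [39.6647 40.9956]
hub 0.092 [0.5966 0.1724] tip r 0.06670914398437999 tab r 0.06883813736075578 [38.061  39.4684]
tab edge w 0.014497786361144129 fin w 0.008505719435167005
```

The tip is 1.5 mm short laterally, with a radial gap of 2.2 mm (2 mm expected), so it is already well inside 7.5 mm. I'll nudge it a touch, back off, and rise.

Emit:
move_arm(deltas=[{"x": 0.08,"y": -0.03,"z": 0,"spin": 1,"fingers": 0},{"x": 0,"y": 0,"z": 0,"spin": 0,"fingers": 0},{"x": -0.8,"y": 0,"z": 0,"spin": 0,"fingers": 0},{"x": -1.5,"y": 0,"z": 0,"spin": 0,"fingers": 0},{"x": 0,"y": 0,"z": -3,"spin": 0,"fingers": 0},{"x": 0,"y": 0,"z": -3,"spin": 0,"fingers": 0},{"x": 0,"y": 0,"z": -2,"spin": 0,"fingers": 0},{"x": 0,"y": 0,"z": 0,"spin": 0,"fingers": 0}])

```text
t: 10.35
eef_pos: [0.5363, 0.169, 0.3255]
tcp_rot: [2.88, 1.253, 0.01]
wrist_force: [0.6, -0.1, -0.3]
opening: 0.0002
```

```bash
python3 m.py w8.png; python3 -c "
from h import *
M=T(); print((M[:2,:2].T@(np.array([.588,.0165])-M[:2,3]))*100)
c=cap('top','top3.png')
for m in('dial_axis','pointer_tip','tab','start_top'):
    for x in models.mark_of(m,'top')[:2]: print(m,x['conf'],w(c,x['location']))"
```

```text
t 10.35 q [-0.7595  0.6535  0.6744  1.7944 -0.5197  0.8718 -0.5938] open 0.00021237934350412102 F [ 0.5682 -0.1337 -0.2844]
[[ 0.6817  0.7316  0.0059  0.5363]
 [ 0.7316 -0.6817  0.0018  0.169 ]
 [ 0.0054  0.0031 -1.      0.3255]
 [ 0.      0.      0.      1.    ]]
cam at [0.5873 0.2243 0.2956]
dial_axis 0.79 [0.5958 0.1681 0.0615] [373. 153.]
pointer_tip 0.98 [0.5395 0.2141 0.0737] [285. 161.]
tab 0.98 [0.5416 0.2137 0.0718] [288. 159.]
start_top 0.95 [0.5887 0.0205 0.0832] [479. 284.]
roadwheel 0.6 [0.5392 0.0758 0.059 ] [389. 263.]
[[ 0.0008  0.9556  0.2946  0.0751]
 [ 1.     -0.0007 -0.0007 -0.0005]
 [-0.0005  0.2946 -0.9556  0.0303]
 [ 0.      0.      0.      1.    ]]
[-7.60199123 14.30955188]
dial_axis 0.8 [0.59728696 0.17031733 0.05876564]
dial_axis 0.44 [0.43393958 0.10069771 0.00090165]
start_top 0.65 [0.58862639 0.01766852 0.08711407]
```

View pics/w8.png

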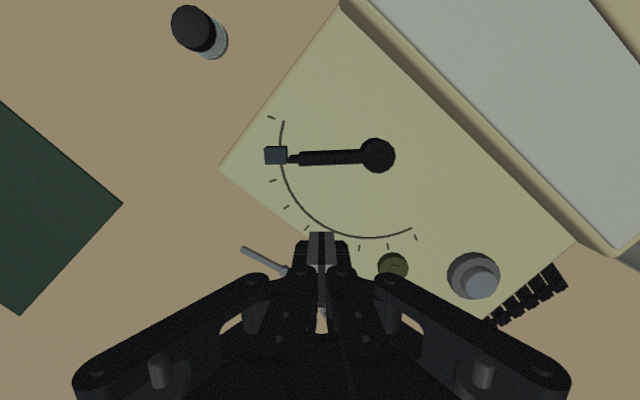

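The pointer, with its tip at (289,159), lines up with the tab at (276,155). The networks put the tip about 2 mm from the tab. Next I'll go above the button, whose cap is at (480,284).

Emit:
move_arm(deltas=[{"x": -1.9,"y": 3.55,"z": 0,"spin": 0,"fingers": 0},{"x": -1.9,"y": 3.55,"z": 0,"spin": 0,"fingers": 0},{"x": -1.9,"y": 3.55,"z": 0,"spin": 0,"fingers": 0},{"x": -1.9,"y": 3.55,"z": 0,"spin": 0,"fingers": 0},{"x": 0,"y": 0,"z": 2,"spin": 0,"fingers": 0},{"x": 0,"y": 0,"z": 2,"spin": 0,"fingers": 0},{"x": 0,"y": 0,"z": 1.5,"spin": 0,"fingers": 0},{"x": 0,"y": 0,"z": 0,"spin": 0,"fingers": 0}])

```text
t: 11.7
eef_pos: [0.5869, 0.0178, 0.2654]
tcp_rot: [-2.878, -1.254, 0.007]
wrist_force: [0.5, 0.2, 0.8]
opening: 0.0002
```

```bash
python3 m.py w9.png
```

```text
t 11.7 q [-0.4209  0.7569  0.5922  1.7691 -0.5653  0.7975 -0.2961] open 0.00017372579600002567 F [0.5031 0.2022 0.8234]
[[ 0.681   0.7322 -0.0051  0.5869]
 [ 0.7322 -0.6811  0.0002  0.0178]
 [-0.0033 -0.0039 -1.      0.2654]
 [ 0.      0.      0.      1.    ]]
cam at [0.6375 0.0732 0.2348]
dial_axis 0.64 [0.592  0.1661 0.0578] [152.  38.]
dial_axis 0.47 [0.5916 0.0185 0.0777] [328. 228.]
start_top 0.57 [0.5872 0.0195 0.0794] [321. 232.]
roadwheel 0.86 [0.5407 0.0738 0.0624] [214. 210.]
[[ 0.0008  0.9556  0.2947  0.0751]
 [ 1.     -0.0006 -0.0007 -0.0005]
 [-0.0005  0.2947 -0.9556  0.0303]
 [ 0.      0.      0.      1.    ]]
```

View pics/w9.png

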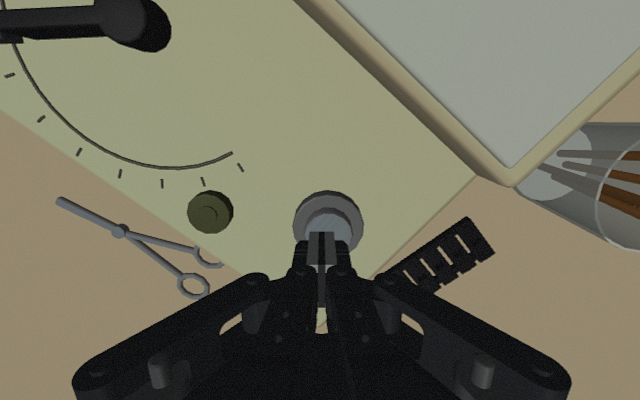

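The fingertips at (322,240) are over the cap at (328,228). I'll press in small steps and watch the force.

Emit:
move_arm(deltas=[{"x": 0,"y": 0,"z": 0.5,"spin": 0,"fingers": 0},{"x": 0,"y": 0,"z": 0.4,"spin": 0,"fingers": 0},{"x": 0,"y": 0,"z": 0.3,"spin": 0,"fingers": 0},{"x": 0,"y": 0,"z": 0,"spin": 0,"fingers": 0}])

```text
t: 12.4
eef_pos: [0.5876, 0.0174, 0.2553]
tcp_rot: [-2.88, -1.254, 0.001]
wrist_force: [-0.7, 1.3, 1.6]
opening: 0.0001
```

Emit:
move_arm(deltas=[{"x": 0,"y": 0,"z": 0.2,"spin": 0,"fingers": 0},{"x": 0,"y": 0,"z": 0,"spin": 0,"fingers": 0}])

```text
t: 12.6
eef_pos: [0.5876, 0.0173, 0.2537]
tcp_rot: [-2.88, -1.254, 0.0]
wrist_force: [-0.5, 0.1, 2.1]
opening: -0.0002
```

Emit:
move_arm(deltas=[{"x": 0,"y": 0,"z": 0.2,"spin": 0,"fingers": 0},{"x": 0,"y": 0,"z": 0,"spin": 0,"fingers": 0}])

```text
t: 12.8
eef_pos: [0.5876, 0.0173, 0.2518]
tcp_rot: [-2.88, -1.254, 0.0]
wrist_force: [-0.9, 1.2, 4.1]
opening: 0.0001
```

Emit:
move_arm(deltas=[{"x": 0,"y": 0,"z": 0.2,"spin": 0,"fingers": 0},{"x": 0,"y": 0,"z": 0,"spin": 0,"fingers": 0}])

```text
t: 13.0
eef_pos: [0.5877, 0.0173, 0.2497]
tcp_rot: [-2.88, -1.254, 0.0]
wrist_force: [-1.1, 0.5, 4.4]
opening: 0.0001
```

Emit:
move_arm(deltas=[{"x": 0,"y": 0,"z": 0.15,"spin": 0,"fingers": 0},{"x": 0,"y": 0,"z": 0,"spin": 0,"fingers": 0}])

```text
t: 13.2
eef_pos: [0.5876, 0.0172, 0.2495]
tcp_rot: [-2.88, -1.254, -0.001]
wrist_force: [-4.1, 1.6, 10.5]
opening: 0.0001
```

Emit:
move_arm(deltas=[{"x": 0,"y": 0,"z": 0.15,"spin": 0,"fingers": 0},{"x": 0,"y": 0,"z": 0,"spin": 0,"fingers": 0}])

```text
t: 13.4
eef_pos: [0.5876, 0.017, 0.2493]
tcp_rot: [-2.879, -1.253, -0.002]
wrist_force: [-4.8, 1.0, 18.9]
opening: -0.0001
```

The button has bottomed out: z stopped and the force climbed to 19 N. I'll release and rise.

Emit:
move_arm(deltas=[{"x": 0,"y": 0,"z": -0.5,"spin": 0,"fingers": 0},{"x": 0,"y": 0,"z": -1.5,"spin": 0,"fingers": 0},{"x": 0,"y": 0,"z": -3,"spin": 0,"fingers": 0},{"x": 0,"y": 0,"z": -3,"spin": 0,"fingers": 0},{"x": -2,"y": 0,"z": -3,"spin": 0,"fingers": 0},{"x": -2,"y": -2,"z": -1,"spin": 0,"fingers": 0},{"x": 0,"y": 0,"z": 0,"spin": 0,"fingers": 0},{"x": 0,"y": 0,"z": 0,"spin": 0,"fingers": 0}])

```text
t: 14.2
eef_pos: [0.5457, 0.0016, 0.3672]
tcp_rot: [2.88, 1.253, 0.002]
wrist_force: [0.2, 0.2, -0.6]
opening: -0.0
```

```bash
python3 m.py w10.png
```

```text
t 14.2 q [-0.4836  0.5762  0.6955  1.7922 -0.4491  0.9358 -0.3449] open -3.697095329375308e-05 F [ 0.228   0.2153 -0.5655]
[[ 0.6816  0.7318  0.0014  0.5457]
 [ 0.7318 -0.6816  0.0002  0.0016]
 [ 0.0011  0.0009 -1.      0.3672]
 [ 0.      0.      0.      1.    ]]
cam at [0.5966 0.0569 0.337 ]
dial_axis 0.96 [0.5946 0.1673 0.0586] [233.  12.]
dial_axis 0.51 [0.5372 0.2127 0.0747] [138.  14.]
pointer_tip 0.66 [0.5419 0.2116 0.077 ] [141.   9.]
tab 0.82 [0.5403 0.2178 0.0725] [137.   6.]
start_top 0.56 [0.5901 0.0189 0.0805] [344. 145.]
[[ 0.0008  0.9556  0.2946  0.0751]
 [ 1.     -0.0007 -0.0007 -0.0005]
 [-0.0005  0.2946 -0.9556  0.0303]
 [ 0.      0.      0.      1.    ]]
```

View pics/w10.png

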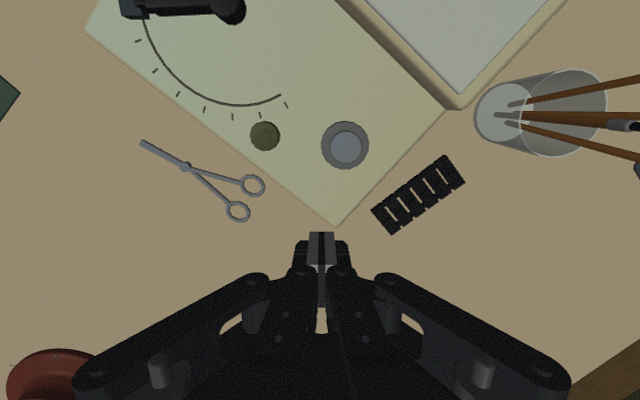

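The button is up at (345,147), with its top measured at z≈0.08. The pointer is still at the tab (top left, about (140,8)), everything loose is in place, and the arm is clear. I'm handing in.

```bash
python3 -c "
from h import *
print(workorder.job_done())"
```

```text
the job is handed in; nothing more can be done
None
```

I pushed the pointer about 104° clockwise onto the steel tab with the closed fingertips, backed off, pressed the chrome button to its stop and released it. The job was handed in at about 14 s, and no verdict was reported.

- **Pointer:** Before the last nudge, a close view put the tip 1.5 mm short to the side, with the expected 2 mm gap to the tab. After I backed off, the networks put the tip about 3 mm from the tab, and the arm lined up with it in the picture. The wrist force read no more than about 2 N after each push.
- **Button:** It went down about 6 mm. It then stopped moving while the force climbed to 19 N, so it was at its stop. After release its top measured about 80 mm high again.
- **Last look:** The arm was clear of everything, and the loose things in view (roadwheel, hemostat, track, tub) looked undisturbed. The paint jar and thinner were outside that last view.
- **Disagreement:** In the final view the pointer and tab were at the edge of the picture. There the networks put them about 6 mm apart, which I trusted less than the closer measurements. The networks also missed the pointer tip in two views near the end.

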